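# Release and hold up the duty register's clamp bar

## Robot

A 7-joint arm with a two-finger parallel gripper is mounted at the origin on the work surface. World frame = base frame: x ahead of the robot, y to its left, z up, the work surface at z = 0. Lengths are in m, angles in rad, forces in N, time in s.
With the tool pointing down it reaches from about 0.425 to 0.875 m from the base axis. Payload 4.7 kg.
Tool frame: the origin (TCP) lies at the very end of the fingers, on their centre line; the grasp point (between the pads) lies 19 mm behind it; z points along the fingers, y is the line along which they close (so a half turn about z gives the same grasp; the last joint's range is limited). The gripper opens to 87 mm and grips with 3 to 60 N. Pads are 19 mm wide; open, the fingers measure 117 mm over their backs; the gripper's body (75 mm by 190 mm) begins 51 mm behind the grasp point.
Start: joints at [0.014, 0.321, -0.07, 1.45, 0.023, 1.371, -0.057], TCP at [0.65, -0, 0.223] pointing down, gripper open.
Joint ranges: [-2.86, 2.86], [-0.3, 2.09], [-1.38, 1.24], [0.06, 2.45], [-1.56, 4.7], [0.09, 2.05], [-2.69, 2.69]. Speed limits (rad/s): [2.57, 2.57, 3.14, 3.14, 3.14, 3.14, 3.14].

## Interface

Orientations are given as a rotation vector (axis times angle).
In Python, from bench import ctrl gives the robot as it stands.
- The arm moves only by the shell command python3 -m jog 'ROWS' [FORCE]. ROWS is JSON, a list that holds one entry, the list of rows, each a list of 7 numbers: the shift along the tool's x, y, z in mm, then the turn, a rotation vector about the tool's x, y, z in degrees, then the finger opening in mm, from 0 to 87. A call has 1 to 10 rows; each row is the pose to reach, as a shift and turn from the pose commanded when the call began, along the tool's axes at that moment; what a row does not reach only later rows make up. A row lasts 1/10 s, in which the tool goes at most 50 mm and 8.59 degrees, less where a joint would pass 70% of its speed; a pose out of reach is approached as far as the arm can. A call with a gripper value outside its range is refused whole. The fingers move at their own pace and stop on an object; FORCE is the grip in N (left out, the last holds). Time passes only in rows, so rows that repeat a pose let the fingers close. It gives the time, the measured TCP pose, the force, the opening and the grip force at its end, in the units of the state.
- ctrl.get_state(): the state, without advancing time (a new reading comes with each control period).
- ctrl.get_image(name): name is "scene" or "side" or "wrist"; returns a dict with "image" (384x512x3 uint8, red, green, blue), "depth" (384x512 float32, m along the optical axis (not along the pixel's ray), 0 where there is no reading), "fov_y" (degrees; the focal length in pixels is half the picture's height over the tangent of half this angle, whatever the lens; pixels are square), "cx", "cy" (the principal point, pixels), "rvec" (rotation vector, rad) and "tvec" (3), from world to camera coordinates, as OpenCV has them. Camera axes: x right, y down, z forward; pixel columns grow to the right and rows downward; lengths in m; the calibration is good to about 2 mm. A picture is of the moment at which its call begins.
- ctrl.close_job(): hands the job in; it is judged then, once.
The state is a dict: "time": time; "joint_positions": joint angles; "qd": joint speeds; "joint_torque": joint torques, N m; "position": TCP position; "tool_rot": TCP orientation; "ft_force": force on the tool from outside, world axes, zero at the start; "torque": the same for the moment, N m; "grip_width": opening from 0.0 (shut) to 1.0 (fully open); "grip_force": force on a finger pad.
Only numpy, scipy, OpenCV 4.12 (cv2) and the standard library are available. Lean on these libraries where they do the work, as an engineer would, in place of code of your own. Each camera call takes 0.05 s, during which the arm holds its last target. There are 200 camera calls.

## Task

The duty register is clamped under the hinged steel bar of its holder. Grip the latch's upright pull tab and pull the latch straight out, sideways from the bar, until you feel it come up against its stop while the bar is still down; then, still gripping the tab, swing the bar's free end up off its ball stud to at least 10 cm higher than it was, and finish holding it there by the tab, still, so that the page can be turned. Leave the mug, torch and phone where they are.

Things in the scene. Friction and masses are not known exactly. Their poses are not given: they have to be found in the camera images.
- holder: Fixed grey plate 250 x 400 x 8 mm (x, y, z) with a white ruled register on it, top at z = 27 mm. Origin: centre of the underside, on the desk. Axes: z up, y along the clamp bar towards its hinge, -x the way the latch pulls out. In this frame the bar's hinge line runs along x at y = 165, z = 52 mm between two lugs 64 mm high; the ball stud (ball 26 mm wide) is at x = 0, y = -165, z = 45 mm.
- clamp_bar: Hinged steel bar 26 mm wide, 6 mm thick, 330 mm from hinge to ball, 0.45 to 0.85 kg with the latch. Origin on the hinge line; with the bar down its axes are the holder's, and it runs along its -y over the register. It turns about its x axis only, free end up (0 to 1.2 rad), and falls shut when let go.
- coupler (a point): Centre of the ball socket at the bar's free end, 45 mm above the desk with the bar down, 330 mm from the hinge line. Round it sits a dark coupler housing 50 x 46 mm (x, y), its top 72 mm above the desk; a round spring barrel (25 mm diameter, 60 mm long) sticks out of the housing to +x.
- pull_tab: Upright steel latch tab: 12 mm thick (x), 26 mm wide (y). With the bar down its axes are the holder's; it tilts with the bar. Origin: the point to grip across x from above, 70 mm above the desk, 78 mm from the bar's middle line to -x (latch home); the tab reaches 21 mm above it, 53 below. A 10 mm rod, top 35 mm above the desk, joins it to the housing: stay above it. Gap to the housing: 47 mm.
- latch (a joint): How far the latch is pulled out along the bar's -x (m), 0 home. A spring returns it: 5 N at 0, 2.5 N more per 10 mm. Its fork holds under the ball, which is free from about 18 mm. A hard stop, hidden in the barrel, lies at 20 to 30 mm, different each time: feel for it.
- end_collar: Collar on the latch rod's inner end, out of sight inside the spring barrel, 75 mm to +x from the bar's middle line with the latch home. Only at full pull does it bear on the hidden stop.
- mug: White mug, 80 mm wide, 95 mm tall, loose, standing on the desk; origin: centre of its underside. To be left alone.
- torch: Hand torch lying on a flat foot, about 160 mm long, 72 mm wide and 100 mm tall with its top handle, loose; origin: under its middle, on the desk. To be left alone.
- phone: Black phone lying flat, 76 x 158 x 9 mm, loose; origin: centre of its underside. To be left alone.

How it is judged:
By the outcome, as a careful person would: the job done as asked, in the order asked, and still so for the second after the job is handed in, while the arm keeps its last pose, push and grip.
It also fails if it takes over 51 s, if anything falls off the work surface, if the arm or the gripper's body presses on something with over 40 N, if the wrist force passes 120 N, or if a joint passes its speed limit or range.

## Working session

There is one attempt and no reset: what is moved stays moved. The work goes in short steps, Python scripts to look and compute and a shell command to move; the robot and the scene stay as the last step left them, time stands still between calls to the robot, and variables do not carry over. Pictures are saved under pics/ and viewed, at most 10 in all, crops included, and the job is handed in when it is done.

```bash
mkdir -p pics; cat > h.py <<'E'
import numpy as np, cv2
from bench import ctrl
def grab(n,tag):
    d=ctrl.get_image(n); cv2.imwrite(f'pics/{tag}.png',cv2.cvtColor(d['image'],cv2.COLOR_RGB2BGR)); np.savez(f'pics/{tag}.npz',**d); return d
def world(d,u,v,z=None):
    f=d['image'].shape[0]/2/np.tan(np.radians(d['fov_y'])/2)
    R=cv2.Rodrigues(np.array(d['rvec'],float))[0]; t=np.array(d['tvec'],float).ravel()
    r=np.array([(u-d['cx'])/f,(v-d['cy'])/f,1.]); c=-R.T@t; w=R.T@r
    s=d['depth'][int(round(v)),int(round(u))] if z is None else (z-c[2])/w[2]
    return c+w*s
E
python3 - <<'E'
from h import *
for n in('scene','side','wrist'):
    d=grab(n,n+'0'); R=cv2.Rodrigues(np.array(d['rvec'],float))[0]; print(n,-R.T@np.array(d['tvec']).ravel(),d['fov_y'])
a=np.hstack([cv2.imread(f'pics/{n}0.png') for n in('scene','side')])
cv2.imwrite('pics/both.png',cv2.resize(a,(800,300)))
print(ctrl.get_state())
E
```

```text
scene [1.09003805 0.72764914 0.68775561] 46.19259623337445
side [0.33361492 0.76100937 0.52335154] 57.339756946826206
wrist [0.64975246 0.083452   0.38401336] 63.65914474330012
{'time': 0.15, 'joint_positions': array([ 0.01409731,  0.32163167, -0.0700541 ,  1.45137321,  0.02263576,
        1.37079529, -0.05688109]), 'qd': array([-0.00022212, -0.00060601,  0.00042228, -0.00425906,  0.00021311,
       -0.00062499, -0.00090993]), 'joint_torque': array([ 2.16972071e-04, -4.91794288e+01, -4.04079035e-01, -3.12878716e+01,
       -6.39387709e-02,  4.04033612e-02,  9.90178205e-05]), 'position': array([ 6.49594525e-01, -7.63938730e-05,  2.21737036e-01]), 'tool_rot': array([-2.22077168e+00, -2.22082394e+00,  1.71733798e-03]), 'ft_force': array([0.00306367, 0.41303444, 0.25825651]), 'torque': array([-0.00943759,  0.00538859,  0.03561456]), 'grip_force': 0.0, 'grip_width': 1.0004988929783476}
```

View pics/scene0.png

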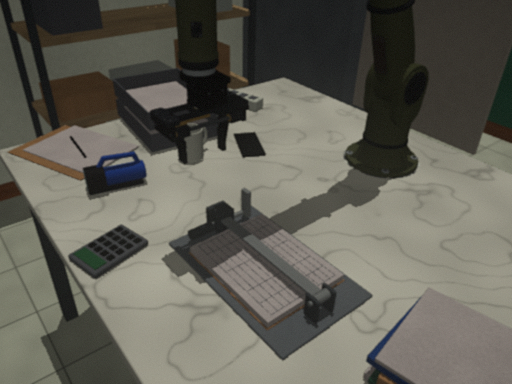

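View pics/side0.png

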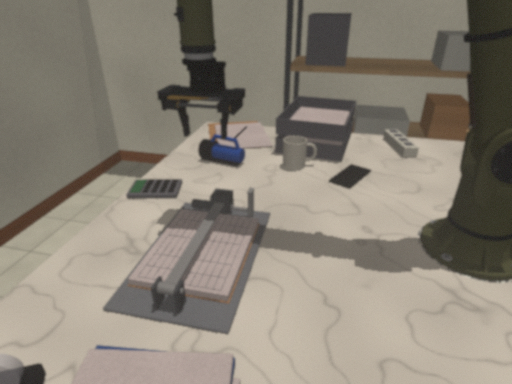

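Scene view: the tab is at about (246,200), the housing at (220,212) and the hinge at (318,297). Side view: tab (251,200), housing (220,200), hinge (168,290). The mug, torch and phone are well behind.

```bash
python3 - <<'E'
from h import *
S=dict(np.load('pics/scene0.npz'));D=dict(np.load('pics/side0.npz'))
p=lambda n,w:print(n,np.round(w*1000,0))
for n,d,us in(('scene',S,[(283,345),(371,295),(171,243)]),('side',D,[(112,311),(229,332),(271,210),(188,203)])):
    for u in us: p(n+' corner',world(d,*u,z=.008))
p('tabtop scene',world(S,246,190,.091));p('tabtop side',world(D,251,189,.091))
p('tab d scene',world(S,246,200));p('tab d side',world(D,251,200))
p('hous scene',world(S,219,207,.072));p('hous side',world(D,222,194,.072))
for u in [(233,115),(275,257),(289,272)]: p('bar',world(S,*u))
E
python3 - <<'E'
import cv2,numpy as np
a=cv2.imread('pics/scene0.png')[165:265,160:290];b=cv2.imread('pics/side0.png')[165:265,150:280]
cv2.imwrite('pics/c0.png',cv2.resize(np.hstack([a,b])*1,(780,300),interpolation=cv2.INTER_CUBIC))
E
```

```text
scene corner [713. 355.   8.]
scene corner [487. 369.   8.]
scene corner [736. -15.   8.]
side corner [707. 376.   8.]
side corner [480. 369.   8.]
side corner [489. -39.   8.]
side corner [725. -21.   8.]
tabtop scene [536.   8.  91.]
tabtop side [533.   3.  91.]
tab d scene [541.  14.  67.]
tab d side [530.  17.  67.]
hous scene [614.   6.  72.]
hous side [609.  14.  72.]
bar [597.  39. 313.]
bar [609. 206.  57.]
bar [615. 255.  56.]
```

View pics/c0.png

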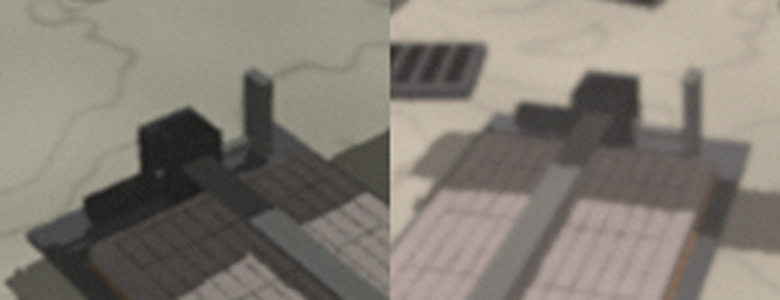

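The crop shows the upright tab at left of the pair (scene px ~(246,190) top), with the housing beside it and the barrel on the far side. The wrist view should fix the yaw.

View pics/wrist0.png

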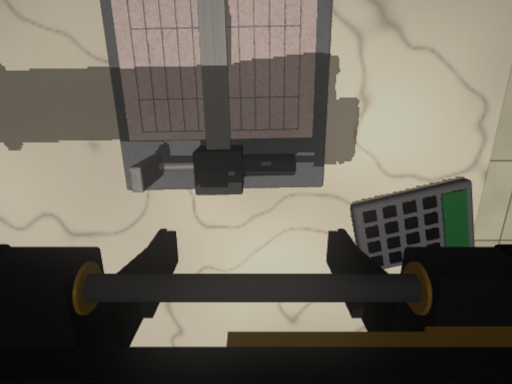

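The wrist view shows the tab top at about (137,179), housing top centre at (219,170), the bar running up from (218,145) to (213,0) and the plate's lower corners at (125,190) and (324,187).

```bash
python3 - <<'E'
from h import *
W=dict(np.load('pics/wrist0.npz'))
p=lambda n,w:print(n,np.round(w*1000,1))
for u in[(131,167),(144,167),(131,190),(144,190)]: p('tabtop',world(W,*u,z=.091)); 
for u in[(137,178),(138,182),(135,185)]: p('d',world(W,*u))
p('corn',world(W,126,190,.008));p('corn',world(W,324,187,.008))
for u in[(206,145),(231,145),(199,10),(226,10)]: p('bar',world(W,*u,z=.055))
p('edge R',world(W,331,20,.008));p('edge L',world(W,104,20,.008))
a=cv2.imread('pics/wrist0.png')[120:220,100:260];cv2.imwrite('pics/c1.png',cv2.resize(a,(800,500),interpolation=cv2.INTER_CUBIC))
E
```

```text
tabtop [533.   19.7  91. ]
tabtop [545.5  19.7  91. ]
tabtop [530.3  -3.5  91. ]
tabtop [543.1  -3.5  91. ]
d [537.1   8.4  89.8]
d [538.1   4.7  91. ]
d [535.2   1.9  91.9]
corn [490.1 -28.1   8. ]
corn [740.9 -24.    8. ]
bar [601.   35.7  55. ]
bar [627.5  35.7  55. ]
bar [599.9 162.4  55. ]
bar [625.3 162.4  55. ]
edge R [735.3 164.1   8. ]
edge L [489.4 164.    8. ]
```

View pics/c1.png

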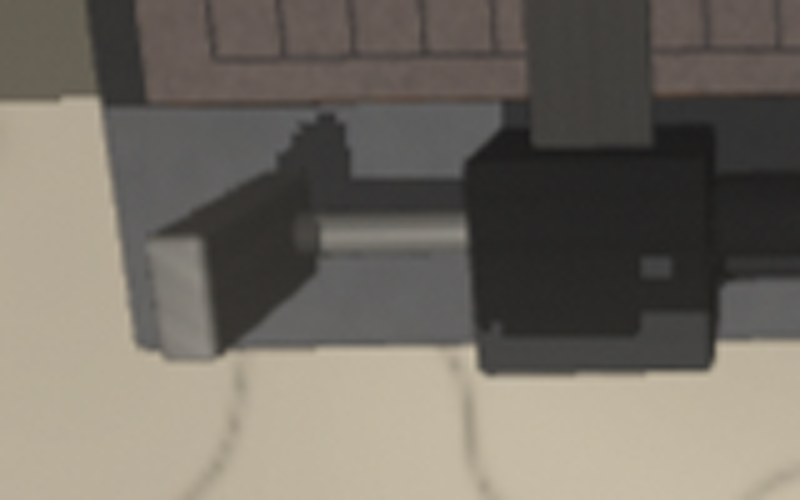

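Bar axes are nearly world-aligned (yaw ≈ +0.9°). The tab is at about (537, 8) mm, consistent with the bar middle at 614.6 − 78. Moving above it, with the fingers pre-closed to 40 mm.

```bash
python3 -m jog '[[[1,-15,10,0,0,0,40],[2,-35,22,0,0,0,40],[4,-60,38,0,0,-0.5,40],[6,-85,55,0,0,-0.9,40],[8,-105,70,0,0,-0.9,40],[8,-113,80,0,0,-0.9,40],[8,-113,80,0,0,-0.9,40],[8,-113,80,0,0,-0.9,40],[8,-113,80,0,0,-0.9,40]]]' 40; python3 - <<'E'
from h import *
d=grab('wrist','wrist1');print(ctrl.get_state()['position'])
E
```

```text
time: 1.05
position: [0.5382, 0.0079, 0.1434]
tool_rot: [2.203, 2.238, 0.002]
ft_force: [-0.8, -0.3, -0.3]
grip_width: 0.465
grip_force: 0.0
[0.53816628 0.00795172 0.143337  ]
```

View pics/wrist1.png

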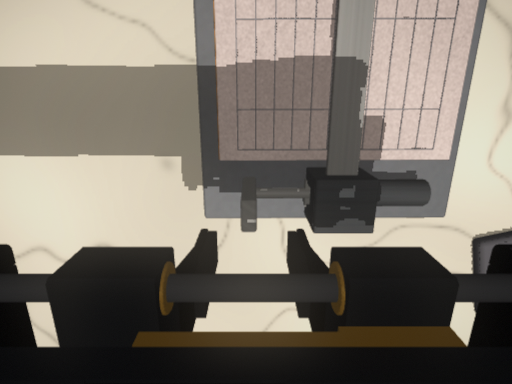

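The view shows the tab top at about (249.5,217) between the fingertips (tips at x≈208 and 297), with the housing clear to the right from 306.

```bash
python3 - <<'E'
from h import *
W=dict(np.load('pics/wrist1.npz'))
for u in[(242,231),(257,231),(249.5,217),(242,204),(257,204)]: print(np.round(world(W,*u,z=.091)*1000,1),np.round(world(W,*u)*1000,1))
for u in[(329,170),(359,170)]: print(np.round(world(W,*u,z=.055)*1000,1))
E
```

```text
[531.4  -4.6  91. ] [531.4  -5.1  90. ]
[542.7  -4.5  91. ] [545.3 -45.4  -0.7]
[536.9   6.8  91. ] [536.9   6.7  90.7]
[531.2  16.9  91. ] [531.2  16.8  90.8]
[542.3  17.1  91. ] [544.4 -11.7   7.9]
[602.3  35.4  55. ]
[627.2  35.7  55. ]
```

```bash
python3 -m jog '[[[0,0,12,0,0,0,40],[0,0,25,0,0,0,40],[0,0,25,0,0,0,40]]]' 40
```

```text
time: 1.4
position: [0.5352, 0.0078, 0.1147]
tool_rot: [-2.202, -2.236, 0.006]
ft_force: [-0.3, -0.2, -0.1]
grip_width: 0.46
grip_force: 0.0
```

```bash
python3 -m jog '[[[0,1,15,0,0,0,40],[0,1,32,0,0,0,40],[0,1,48,0,0,0,40],[0,1,58,0,0,0,40],[0,1,62,0,0,0,40],[0,1,62,0,0,0,40],[0,1,62,0,0,0,40]]]' 40; python3 -m jog '[[[0,0,0,0,0,0,40]]]'
```

```text
time: 2.1
position: [0.5386, 0.008, 0.0561]
tool_rot: [2.203, 2.238, 0.001]
ft_force: [-0.0, 0.6, -0.0]
grip_width: 0.461
grip_force: 0.0
time: 2.2
position: [0.5387, 0.008, 0.0564]
tool_rot: [2.203, 2.238, 0.002]
ft_force: [0.5, 0.1, -0.3]
grip_width: 0.46
grip_force: 0.0
```

```bash
python3 -m jog '[[[-1,-1.5,4,0,0,0,40],[-1,-1.5,4,0,0,0,40],[-1,-1.5,4,0,0,0,25],[-1,-1.5,4,0,0,0,5],[-1,-1.5,4,0,0,0,5],[-1,-1.5,4,0,0,0,5],[-1,-1.5,4,0,0,0,5],[-1,-1.5,4,0,0,0,5]]]' 45; python3 -m jog '[[[0,0,0,0,0,0,5],[0,0,0,0,0,0,5]]]'
```

```text
time: 3.0
position: [0.5358, 0.007, 0.0516]
tool_rot: [-2.203, -2.238, 0.002]
ft_force: [-3.7, -0.3, 3.7]
grip_width: 0.128
grip_force: 45.0
time: 3.2
position: [0.5358, 0.007, 0.0515]
tool_rot: [-2.203, -2.238, 0.002]
ft_force: [-4.9, -0.3, 4.7]
grip_width: 0.133
grip_force: 45.0
```

```bash
python3 -m jog '[[[0,-2,0,0,0,0,5],[0,-4,0,0,0,0,5],[0,-6,0,0,0,0,5],[0,-8,0,0,0,0,5],[0,-10,0,0,0,0,5],[0,-12,0,0,0,0,5],[0,-14,0,0,0,0,5],[0,-14,0,0,0,0,5]]]'; python3 -m jog '[[[0,-1,0,0,0,0,5],[0,-2,0,0,0,0,5],[0,-3,0,0,0,0,5],[0,-4,0,0,0,0,5],[0,-4,0,0,0,0,5]]]'; python3 -m jog '[[[0,-1,0,0,0,0,5],[0,-1,0,0,0,0,5]]]';  python3 -m jog '[[[0,-1,0,0,0,0,5],[0,-1,0,0,0,0,5]]]'
```

```text
time: 4.0
position: [0.5249, 0.0068, 0.0516]
tool_rot: [2.201, 2.236, 0.006]
ft_force: [7.6, 0.0, -6.1]
grip_width: 0.131
grip_force: 45.0
time: 4.5
position: [0.5214, 0.0067, 0.0517]
tool_rot: [2.201, 2.236, 0.007]
ft_force: [8.9, 0.2, -6.5]
grip_width: 0.138
grip_force: 45.0
time: 4.7
position: [0.5206, 0.0067, 0.0518]
tool_rot: [2.201, 2.236, 0.008]
ft_force: [8.2, 0.4, -6.9]
grip_width: 0.139
grip_force: 45.0
time: 4.9
position: [0.5197, 0.0067, 0.0518]
tool_rot: [2.2, 2.236, 0.008]
ft_force: [9.4, 0.6, -6.5]
grip_width: 0.14
grip_force: 45.0
```

```bash
for i in 1 2 3 4; do python3 -m jog '[[[0,-1,0,0,0,0,5],[0,-1,0,0,0,0,5]]]' | egrep 'pos|ft'; done
```

```text
position: [0.5187, 0.0067, 0.0518]
ft_force: [8.4, 0.2, -6.8]
position: [0.5179, 0.0067, 0.0519]
ft_force: [9.8, 0.5, -7.2]
position: [0.517, 0.0066, 0.0519]
ft_force: [9.4, 0.2, -6.4]
position: [0.5161, 0.0066, 0.052]
ft_force: [10.5, -0.1, -6.2]
```

```bash
for i in 1 2 3; do python3 -m jog '[[[0,-1,0,0,0,0,5],[0,-1,0,0,0,0,5]]]' | egrep 'pos|ft'; done
```

```text
position: [0.5152, 0.0066, 0.052]
ft_force: [10.7, -0.0, -7.7]
position: [0.5143, 0.0066, 0.0521]
ft_force: [9.5, -0.3, -6.8]
position: [0.5134, 0.0066, 0.0521]
ft_force: [10.2, 0.2, -6.1]
```

```bash
for i in 1 2 3; do python3 -m jog '[[[0,-1,0,0,0,0,5],[0,-1,0,0,0,0,5]]]' | egrep 'pos|ft'; done
```

```text
position: [0.5125, 0.0066, 0.0522]
ft_force: [10.2, 0.2, -6.5]
position: [0.5116, 0.0066, 0.0522]
ft_force: [11.6, 0.4, -7.4]
position: [0.5108, 0.0066, 0.0523]
ft_force: [11.1, -0.2, -7.8]
```

```bash
for i in 1 2; do python3 -m jog '[[[0,-1,0,0,0,0,5],[0,-1,0,0,0,0,5]]]' | egrep 'pos|ft'; done
```

```text
position: [0.5101, 0.0066, 0.0524]
ft_force: [12.8, 0.5, -7.3]
position: [0.5101, 0.0066, 0.0528]
ft_force: [14.5, 0.1, -7.4]
```

```bash
for i in 1 2; do python3 -m jog '[[[0,-1,0,0,0,0,5],[0,-1,0,0,0,0,5]]]' | egrep 'pos|ft'; done
```

```text
position: [0.5101, 0.0066, 0.0532]
ft_force: [16.1, 1.1, -6.4]
position: [0.5101, 0.0066, 0.0536]
ft_force: [17.2, 0.5, -6.6]
```

```bash
for i in 1 2 3; do python3 -m jog '[[[0,-1,1.5,0,0,0,5],[0,-1,1.5,0,0,0,5]]]' | egrep 'pos|ft|rot'; done;  python3 - <<'E'
from h import *
d=grab('wrist','wrist2');grab('side','side2')
a=cv2.imread('pics/side2.png')[165:265,150:280];b=cv2.imread('pics/scene0.png')
cv2.imwrite('pics/c2.png',np.hstack([cv2.resize(a,(390,300)),cv2.resize(cv2.imread('pics/wrist2.png'),(400,300))]))
E
```

```text
position: [0.5101, 0.0066, 0.0525]
tool_rot: [2.195, 2.23, 0.02]
ft_force: [18.7, 0.7, -6.8]
position: [0.5101, 0.0065, 0.0515]
tool_rot: [2.194, 2.229, 0.023]
ft_force: [20.3, 0.2, -6.4]
position: [0.51, 0.0065, 0.0512]
tool_rot: [2.193, 2.228, 0.025]
ft_force: [20.1, -0.6, -2.3]
```

View pics/c2.png

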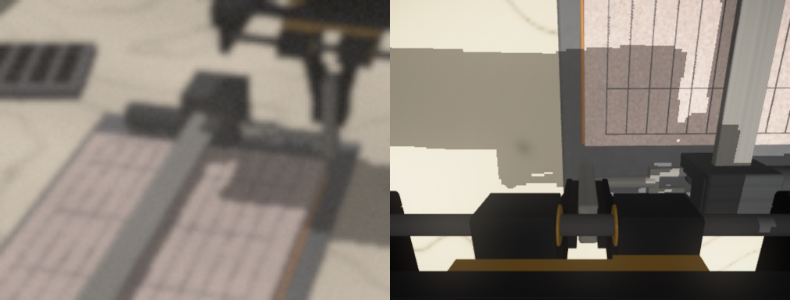

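The tab is gripped, and the latch is hard against its stop at 25.7 mm (force rising, no motion) with the bar down. Next, swing the bar along its arc, R = 330 mm about the hinge.

```bash
python3 -m jog '[[[0,0,-5.8,0,-1,0,5],[0.2,0,-11.5,0,-2,0,5],[0.5,0,-17.3,0,-3,0,5],[0.8,0,-23,0,-4,0,5],[1.3,0,-28.8,0,-5,0,5],[1.3,0,-28.8,0,-5,0,5]]]'; python3 - <<'E'
from bench import ctrl
print(ctrl.get_state()['joint_positions'])
E
```

```text
time: 9.0
position: [0.51, 0.0077, 0.08]
tool_rot: [2.148, 2.184, -0.069]
ft_force: [22.6, -1.8, -6.2]
grip_width: 0.14
grip_force: 45.1
[-0.03368651  0.13911775 -0.10478165  1.97637658  0.12211496  1.01842811
 -0.18453167]
```

```bash
python3 -m jog '[[[0,0,-5.8,0,-1,0,5],[0.2,0,-11.5,0,-2,0,5],[0.5,0,-17.3,0,-3,0,5],[0.8,0,-23,0,-4,0,5],[1.3,0,-28.8,0,-5,0,5],[1.8,0,-34.5,0,-6,0,5],[2.5,0,-40.2,0,-7,0,5],[3.2,0,-45.9,0,-8,0,5],[3.2,0,-45.9,0,-8,0,5],[3.2,0,-45.9,0,-8,0,5]]]'
```

```text
time: 10.0
position: [0.5099, 0.0148, 0.1247]
tool_rot: [2.074, 2.108, -0.211]
ft_force: [25.9, -2.9, -6.7]
grip_width: 0.141
grip_force: 45.0
```

```bash
python3 -m jog '[[[0,0.3,-5.8,0,-1,0,5],[0.2,0.6,-11.5,0,-2,0,5],[0.5,0.9,-17.3,0,-3,0,5],[0.8,1.2,-23,0,-4,0,5],[1.3,1.5,-28.8,0,-5,0,5],[1.8,1.8,-34.5,0,-6,0,5],[2.5,2.1,-40.2,0,-7,0,5],[3.2,2.4,-45.9,0,-8,0,5],[4.1,2.7,-51.6,0,-9,0,5],[4.1,3,-51.6,0,-9,0,5]]]'; python3 -m jog '[[[0,0,0,0,0,0,5],[0,0,0,0,0,0,5],[0,0,0,0,0,0,5],[0,0,0,0,0,0,5],[0,0,0,0,0,0,5]]]';python3 - <<'E'
from h import *
d=grab('side','side3');grab('scene','scene3')
cv2.imwrite('pics/c3.png',np.hstack([cv2.resize(cv2.imread(f'pics/{n}3.png'),(400,300)) for n in('side','scene')]))
E
```

```text
time: 11.0
position: [0.5095, 0.0298, 0.1732]
tool_rot: [1.988, 2.019, -0.37]
ft_force: [19.1, -4.5, -3.3]
grip_width: 0.137
grip_force: 45.0
time: 11.5
position: [0.5096, 0.0295, 0.1726]
tool_rot: [1.989, 2.019, -0.369]
ft_force: [19.5, -3.3, -3.8]
grip_width: 0.13
grip_force: 45.0
```

View pics/c3.png

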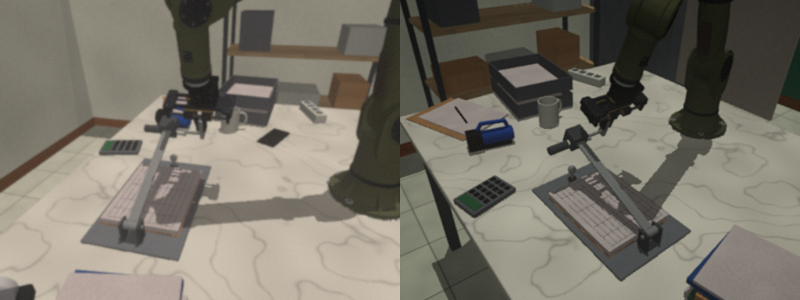

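The bar is up about 12 cm (housing at (165,122) in the side half, with the bare stud visible below it). The mug, torch and phone haven't moved. Holding still, so I'm handing it in.

```bash
python3 -c "
from bench import ctrl
print(abs(ctrl.get_state()['qd']).max()); print(ctrl.close_job())"
```

```text
0.0015871994838466937
the job is handed in; nothing more can be done
None
```

The job is handed in: I pulled the latch to its stop at about 26 mm with the bar down, then swung the bar's free end up about 12 cm and am holding it still by the tab; the mug, torch and phone look undisturbed in the final pictures.

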